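# Load the wire dispensing rack in reverse order

### The arm

A 6-joint arm with a two-finger parallel gripper is mounted at the origin on the work surface. World frame = base frame: x ahead of the robot, y to its left, z up, the work surface at z = 0. Lengths are in m, angles in rad, forces in N, time in s.
With the tool pointing down it reaches from about 0.35 to 1 m from the base axis. Payload 7.1 kg.
Tool frame: the origin (TCP) lies between the finger pads; the fingertips stand 22 mm ahead of it and the grasp point (between the pads) lies 3 mm ahead of it; z points along the fingers, y is the line along which they close (so a half turn about z gives the same grasp; the last joint's range is limited). The gripper opens to 85 mm and grips with 20 to 120 N. Pads are 22 mm wide; open, the fingers measure 114 mm over their backs; the gripper's body (76 mm by 85 mm) begins 54 mm behind the grasp point. The pads swing forward as they close: fully open they stand 13 mm farther back than shut.
Start: joints at [-1.129, 0.423, 1.63, -0, 1.089, -0.019], TCP at [0.278, -0.56, 0.253] pointing down, gripper open.
Joint ranges: [-3, 3], [-0.9, 2.11], [0.09, 2.58], [-1.31, 4.45], [0.11, 2.69], [-2.54, 2.54]. Speed limits (rad/s): [2.39, 2.39, 3.01, 3.14, 3.14, 3.14].

### API

Orientations are given as a rotation vector (axis times angle).
In Python, from rig import manip gives the robot as it stands. The module is installed in compiled form; this text tells all that it offers. Calls block until the motion is done:
- manip.move_to(position, orientation): joint-space move of the TCP to a pose.
- manip.servo_line(position, orientation=None, rate=0.15): straight line of the TCP; orientation=None keeps the orientation; rate is the mean speed in m/s.
- manip.set_joints(angles): joint-space move.
- manip.command_gripper(opening, f_grip=None): finger opening in m; f_grip is the grip in N (None keeps the last); returns when the fingers have stopped.
- manip.hold(seconds).
- manip.solve_ik(position, orientation): joint angles nearest the present ones, or None.
- manip.camera(name): name is "scene" or "side" or "wrist"; returns a dict with "image" (400x640x3 uint8, red, green, blue), "fx", "fy", "cx", "cy" (pixels), "cam_to_world" (4x4, takes a point from camera to world coordinates); the wrist camera has in their place "mount" (4x4, takes a point from camera to tool coordinates, whose origin is the TCP and whose axes are the flange's). Camera axes: x right, y down, z forward; pixel columns grow to the right and rows downward; lengths in m; the calibration is good to about 2 mm. The wrist camera is an equidistant fisheye: a pixel r from the principal point sees the ray r / f radians off the axis. A picture is of the moment at which its call begins: read the wrist's pose just before it. There is no depth.
A pose or a line that the arm cannot do raises manip.IKError and nothing moves.
- manip.sign_off(): hands the job in; it is judged then, once.
Readings, each from a call of its own:
- manip.get_time(): time.
- manip.get_joint_positions(): joint angles.
- manip.get_joint_vel(): joint speeds.
- manip.get_tau(): joint torques, N m.
- manip.get_position(): TCP position.
- manip.get_ee_rot(): TCP orientation.
- manip.get_contact_force(): force on the tool from outside, world axes, zero at the start.
- manip.get_torque(): the same for the moment, N m.
- manip.get_width(): finger opening in m.
- manip.get_grip_force(): force on a finger pad.
Only numpy, scipy, OpenCV 4.12 (cv2) and the standard library are available. Lean on these libraries where they do the work, as an engineer would, in place of code of your own. Each camera call takes 0.05 s, during which the arm holds its last target. There are 200 camera calls.

### The job

Move the four spools of craft wire from the wooden storage strip into the bays of the black dispensing rack, one to a bay, in reverse order: the spool that stands leftmost on the strip (as seen from the robot) goes into the rightmost bay, the next into the second bay from the right, and so on. Stand each spool upright on the floor of its bay and let go of it. Leave the pliers and the bead box where they are.

Things in the scene. Friction and masses are not known exactly. Their poses are not given: they have to be found in the camera images.
- spool_gold: Loose spool of gold (yellow) wire: an upright cylinder 44 mm in diameter and 56 mm tall, 0.10 to 0.2 kg, white rims, gold (yellow) wire and a round gold (yellow) label on top. Origin at the centre of its underside, z up. It starts standing on the disc of its own colour on the wooden strip.
- spool_red: Loose spool of copper-red wire: an upright cylinder 44 mm in diameter and 56 mm tall, 0.10 to 0.2 kg, white rims, copper-red wire and a round copper-red label on top. Origin at the centre of its underside, z up. It starts standing on the disc of its own colour on the wooden strip.
- spool_green: Loose spool of green wire: an upright cylinder 44 mm in diameter and 56 mm tall, 0.10 to 0.2 kg, white rims, green wire and a round green label on top. Origin at the centre of its underside, z up. It starts standing on the disc of its own colour on the wooden strip.
- spool_blue: Loose spool of blue wire: an upright cylinder 44 mm in diameter and 56 mm tall, 0.10 to 0.2 kg, white rims, blue wire and a round blue label on top. Origin at the centre of its underside, z up. It starts standing on the disc of its own colour on the wooden strip.
- disc_gold: Fixed flat gold (yellow) disc, 62 mm in diameter, 3 mm thick, set in one of the four places of the wooden strip, under the gold (yellow) spool. It stays behind and so still shows where that spool stood. Origin at the centre of its underside; its top, on which the spool stands, is 3 mm higher.
- disc_red: Fixed flat copper-red disc, 62 mm in diameter, 3 mm thick, set in one of the four places of the wooden strip, under the copper-red spool. It stays behind and so still shows where that spool stood. Origin at the centre of its underside; its top, on which the spool stands, is 3 mm higher.
- disc_green: Fixed flat green disc, 62 mm in diameter, 3 mm thick, set in one of the four places of the wooden strip, under the green spool. It stays behind and so still shows where that spool stood. Origin at the centre of its underside; its top, on which the spool stands, is 3 mm higher.
- disc_blue: Fixed flat blue disc, 62 mm in diameter, 3 mm thick, set in one of the four places of the wooden strip, under the blue spool. It stays behind and so still shows where that spool stood. Origin at the centre of its underside; its top, on which the spool stands, is 3 mm higher.
- strip: Fixed wooden storage strip, 86 (its x) by 304 mm (its y), beside the rack, left or right of it; 14 mm high rails along its long sides. Origin under its centre, on the table. Four places along its y axis, at y = -108, -36, 36, 108 mm, x = 0; y points to the robot's left within 0.25 rad. Disc undersides 10 mm, disc tops 13 mm above the table.
- rack: Fixed black dispensing rack, 78 (its x) by 294 mm (its y): four bays along its y axis, centred at y = -108, -36, 36, 108 mm, x = 0, each 66 by 66 mm inside. Grey bay floor 8 mm, top of the 6 mm thick walls 22 mm above the table. Origin under its centre, on the table; y points to the robot's left within 0.25 rad.
- pliers: Bystander: loose small pliers with black grips, about 150 mm long and 50 mm wide over the grips, 12 mm high, lying flat beyond strip and rack. Origin under the pivot, x along the jaws. Not to be disturbed.
- bead_box: Bystander: loose white closed bead box, 50 by 75 mm and 22 mm high, lying flat beyond strip and rack. Origin at the centre of its underside. Not to be disturbed.
Not all that is in view belongs to the job. Leave any pink or purple look-alike of the spool_blue alone.

How it is judged:
At the end, for the whole second after the job is handed in: Each spool stands upright (within 0.08 rad) and at rest on the floor of the bay that mirrors its starting place: the spool whose disc is at y on the strip is within 14 mm, along each rack axis, of the centre of the bay at -y on the rack, its underside at the floor (8 mm, within 5 mm) (x of spool_gold in the frame of rack between -0.014 and 0.014 m and z of spool_gold in the frame of rack between 0.004 and 0.013 m and angle between each of spool_gold, spool_red, spool_green, spool_blue's own z axis and vertical below 0.08 rad and linear speed of each of spool_gold, spool_red, spool_green, spool_blue below 0.02 m/s and angular speed of each of spool_gold, spool_red, spool_green, spool_blue below 0.2 rad/s and ((y of disc_gold in the frame of strip between -0.128 and -0.088 m and y of spool_gold in the frame of rack between 0.094 and 0.122 m) or (y of disc_gold in the frame of strip between -0.056 and -0.016 m and y of spool_gold in the frame of rack between 0.022 and 0.05 m) or (y of disc_gold in the frame of strip between 0.016 and 0.056 m and y of spool_gold in the frame of rack between -0.05 and -0.022 m) or (y of disc_gold in the frame of strip between 0.088 and 0.128 m and y of spool_gold in the frame of rack between -0.122 and -0.094 m)) and x of spool_red in the frame of rack between -0.014 and 0.014 m and z of spool_red in the frame of rack between 0.004 and 0.013 m and ((y of disc_red in the frame of strip between -0.128 and -0.088 m and y of spool_red in the frame of rack between 0.094 and 0.122 m) or (y of disc_red in the frame of strip between -0.056 and -0.016 m and y of spool_red in the frame of rack between 0.022 and 0.05 m) or (y of disc_red in the frame of strip between 0.016 and 0.056 m and y of spool_red in the frame of rack between -0.05 and -0.022 m) or (y of disc_red in the frame of strip between 0.088 and 0.128 m and y of spool_red in the frame of rack between -0.122 and -0.094 m)) and x of spool_green in the frame of rack between -0.014 and 0.014 m and z of spool_green in the frame of rack between 0.004 and 0.013 m and ((y of disc_green in the frame of strip between -0.128 and -0.088 m and y of spool_green in the frame of rack between 0.094 and 0.122 m) or (y of disc_green in the frame of strip between -0.056 and -0.016 m and y of spool_green in the frame of rack between 0.022 and 0.05 m) or (y of disc_green in the frame of strip between 0.016 and 0.056 m and y of spool_green in the frame of rack between -0.05 and -0.022 m) or (y of disc_green in the frame of strip between 0.088 and 0.128 m and y of spool_green in the frame of rack between -0.122 and -0.094 m)) and x of spool_blue in the frame of rack between -0.014 and 0.014 m and z of spool_blue in the frame of rack between 0.004 and 0.013 m and ((y of disc_blue in the frame of strip between -0.128 and -0.088 m and y of spool_blue in the frame of rack between 0.094 and 0.122 m) or (y of disc_blue in the frame of strip between -0.056 and -0.016 m and y of spool_blue in the frame of rack between 0.022 and 0.05 m) or (y of disc_blue in the frame of strip between 0.016 and 0.056 m and y of spool_blue in the frame of rack between -0.05 and -0.022 m) or (y of disc_blue in the frame of strip between 0.088 and 0.128 m and y of spool_blue in the frame of rack between -0.122 and -0.094 m))); the robot touches nothing.
It fails at once if the pair of pliers is shifted by more than 15 mm (distance of pliers from where it was at the start of the episode above 0.015 m).
It fails at once if the bead box is shifted by more than 15 mm (distance of bead_box from where it was at the start of the episode above 0.015 m).
It also fails if it takes over 102 s, if anything falls off the work surface, if the arm or the gripper's body presses on something with over 40 N, if the wrist force passes 120 N, or if a joint passes its speed limit or range.

## Working session

There is one attempt and no reset: what is moved stays moved. The work goes in short steps, each a Python script; the robot and the scene stay as the last script left them, time stands still between calls to the robot, and variables do not carry over. Pictures are saved under pics/ and viewed, at most 14 in all, crops included, and the job is handed in when it is done.

```bash
mkdir -p pics; python3 - <<'E'
from rig import manip
import cv2,pickle,numpy as np
d={}
for n in("scene","side"):
    c=manip.camera(n);d[n]=c
    cv2.imwrite(f"pics/{n}0.png",c["image"][:,:,::-1]);print(n,c["fx"],c["fy"],c["cx"],c["cy"],np.round(c["cam_to_world"],3).tolist())
pickle.dump(d,open("c0.pkl","wb"))
print(manip.get_ee_rot(),manip.get_time())
E
```

```text
scene 518.2011433505014 518.2011433505014 313.6892713265165 190.12726763338787 [[-0.753, 0.462, -0.469, 1.122], [0.658, 0.541, -0.524, 0.62], [0.011, -0.703, -0.711, 0.854], [0.0, 0.0, 0.0, 1.0]]
side 494.05571791677096 494.05571791677096 313.60455978837905 201.96472678271806 [[0.998, -0.055, 0.023, 0.576], [-0.057, -0.757, 0.651, -0.719], [-0.019, -0.652, -0.758, 0.927], [0.0, 0.0, 0.0, 1.0]]
[-3.05725701e+00 -7.17049716e-01  4.73483809e-04] 0.1
```

View pics/scene0.png

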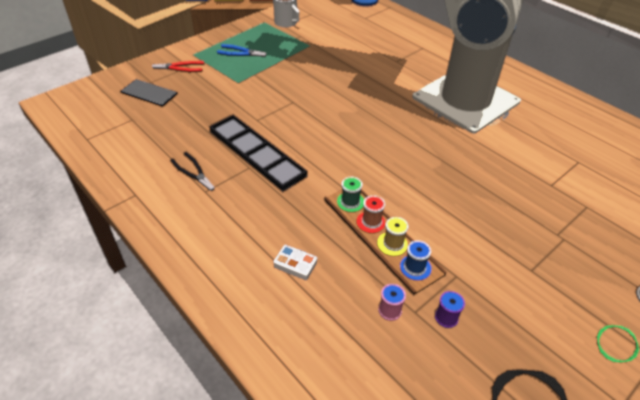

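View pics/side0.png

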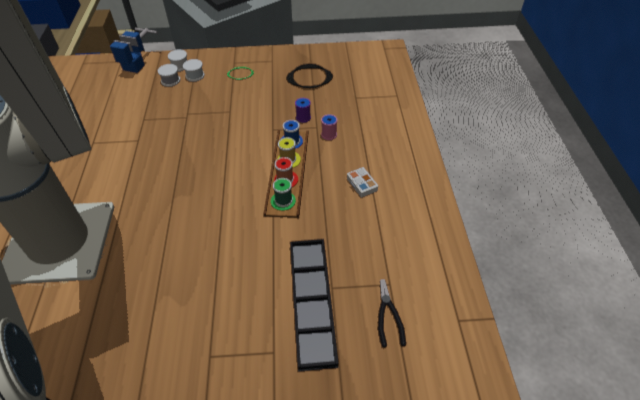

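The scene view shows the strip with green (351,195), red (373,212), yellow (396,235) and blue (418,258), and the rack around (258,152). Purple and pink decoys stand near (450,308) and (392,300), next to blue. In the side view the strip runs from (283,192) to (291,133) and the rack bays lie between (308,255) and (318,348). From the robot, left to right is blue, gold, red, green.

```bash
cat > h.py <<'E'
import numpy as np,cv2
def ray(c,u,v,z):
    M=np.array(c["cam_to_world"]);d=M[:3,:3]@[(u-c["cx"])/c["fx"],(v-c["cy"])/c["fy"],1]
    o=M[:3,3];return o+d*(z-o[2])/d[2]
def blobs(mask,lo,hi):
    n,l,s,ce=cv2.connectedComponentsWithStats(mask.astype(np.uint8),connectivity=4)
    return [(s[i,4],ce[i],s[i,:4],l==i) for i in range(1,n) if lo<=s[i,4]<=hi]
E
python3 - <<'E'
import pickle;from h import *
d=pickle.load(open("c0.pkl","rb"))
R={"scene":(200,110,480,330),"side":(255,90,350,375)}
for n,c in d.items():
    x0,y0,x1,y1=R[n];h=cv2.cvtColor(c["image"],cv2.COLOR_RGB2HSV).astype(int);H,S,V=h[...,0],h[...,1],h[...,2]
    roi=np.zeros(H.shape,bool);roi[y0:y1,x0:x1]=1
    for nm,(a,b) in dict(red=(-6,6),gold=(24,34),green=(55,85),blue=(100,125)).items():
        Hh=np.where(H>150,H-180,H) if nm=="red" else H
        m=roi&(Hh>=a)&(Hh<=b)&(S>150)&(V>140)
        for A,ce,bb,_ in blobs(m,15,2000): print(n,nm,A,np.round(ce,1),bb,"at z.069",np.round(ray(c,*ce,.069)[:2],3))
    m=roi&(S<60)&(V>60)&(V<170)
    for A,ce,bb,_ in blobs(m,150,3000): print(n,"floor",A,np.round(ce,1),bb,np.round(ray(c,*ce,.008)[:2],4))
s=d["side"]["image"][90:220,250:350,::-1];q=d["scene"]["image"][165:335,325:475,::-1]
o=np.hstack([cv2.resize(s,(400,520),interpolation=2),cv2.resize(q,(400,453),interpolation=2)[:, :] if 0 else cv2.resize(q,(400,520),interpolation=2)])
cv2.imwrite("pics/crop.png",o)
E
```

```text
scene red 140 [374.1 202.8] [366 197  17  12] at z.069 [0.533 0.152]
scene red 200 [368.7 224.6] [356 213  29  20] at z.069 [0.585 0.187]
scene gold 131 [396.7 225. ] [389 220  16  11] at z.069 [0.543 0.224]
scene gold 209 [388.6 246.5] [377 233  31  23] at z.069 [0.595 0.251]
scene green 81 [351.6 183.7] [345 180  14   9] at z.069 [0.529 0.08 ]
scene blue 163 [418.9 249.2] [411 243  17  13] at z.069 [0.556 0.293]
scene blue 126 [416.6 271.4] [401 258  29  21] at z.069 [0.599 0.325]
scene blue 202 [393.1 293.7] [384 286  19  16] at z.069 [0.668 0.329]
scene blue 248 [451.8 301.1] [442 293  21  17] at z.069 [0.6   0.407]
scene floor 571 [461.7 117. ] [434 110  46  22] [0.0809 0.0474]
scene floor 355 [229.6 128.7] [215 119  30  20] [ 0.5824 -0.3131]
scene floor 392 [246.8 142.2] [232 132  31  21] [ 0.5803 -0.2404]
scene floor 430 [264.8 156.5] [249 146  32  22] [ 0.5789 -0.1678]
scene floor 478 [284.  171.6] [268 160  34  24] [ 0.577  -0.0953]
side red 92 [283.3 163.1] [277 158  14  11] at z.069 [0.535 0.149]
side red 51 [294.5 178.7] [292 172   6  14] at z.069 [0.561 0.094]
side gold 83 [286.1 143.1] [280 139  13   9] at z.069 [0.544 0.221]
side gold 55 [296.8 159.7] [293 153   8  14] at z.069 [0.569 0.158]
side green 73 [281.6 184.6] [275 180  14  10] at z.069 [0.53  0.077]
side blue 53 [302.3 102. ] [296  99  13   7] at z.069 [0.592 0.385]
side blue 56 [328.8 119.1] [323 116  13   7] at z.069 [0.66  0.306]
side blue 58 [290.7 125. ] [285 121  13   9] at z.069 [0.558 0.29 ]
side floor 642 [307.6 255.9] [293 244  31  24] [ 0.582  -0.0881]
side floor 745 [310.2 283.7] [294 271  33  26] [ 0.584  -0.1605]
side floor 869 [312.9 314.3] [296 300  35  29] [ 0.5857 -0.2331]
side floor 1017 [315.9 347.7] [298 332  37  32] [ 0.5876 -0.3055]
```

View pics/crop.png

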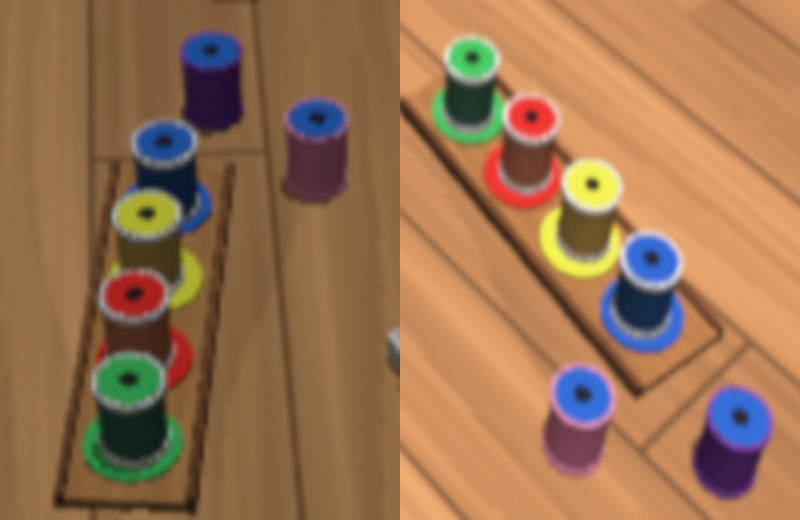

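The crop confirms the label centres, and the two decoys are clearly identifiable next to the blue spool. Spool pitch comes out at about 72 mm and bay pitch at 72 mm, matching the given sizes. I'll do the green spool first.

```bash
cat >> h.py <<'E'
from rig import manip
from scipy.spatial.transform import Rotation as Ro
SP=dict(green=(.5295,.0785),red=(.534,.1505),gold=(.5435,.2225),blue=(.557,.2915))
BY=dict(green=(.582,-.0912),red=(.584,-.163),gold=(.586,-.235),blue=(.5878,-.307))
def ori(phi,s):
    y=s*np.array([np.cos(phi),np.sin(phi),0]);z=np.array([0,0,-1.])
    return Ro.from_matrix(np.c_[np.cross(y,z),y,z]).as_rotvec()
def best(phi,p):
    q=[(abs(j[5]),s) for s in(1,-1) if (j:=manip.solve_ik([*p,.2],ori(phi,s))) is not None]
    return min(q)[1]
def do(n):
    p,b=SP[n],BY[n];s=best(-.127,p);o1=ori(-.127,s);o2=ori(.026,s)
    manip.move_to([*p,.15],o1);manip.command_gripper(.064,40)
    manip.servo_line([*p,.052],rate=.12);manip.command_gripper(.03,40)
    print(n,"grip",manip.get_width(),manip.get_grip_force())
    manip.servo_line([*p,.15],rate=.15);print("lifted",manip.get_width(),manip.get_contact_force().round(1) if hasattr(manip.get_contact_force(),'round') else manip.get_contact_force())
    manip.move_to([*b,.15],o2);manip.servo_line([*b,.065],rate=.15);manip.servo_line([*b,.0478],rate=.05)
    print("down",manip.get_position(),manip.get_contact_force())
    manip.command_gripper(.064);manip.servo_line([*b,.15],rate=.15);print(n,"t",manip.get_time())
E
python3 - <<'E'
from h import *
do("green")
for n in("scene","side"):
    c=manip.camera(n);cv2.imwrite(f"pics/{n}1.png",c["image"][:,:,::-1])
E
```

```text
green grip 0.04312570023621646 40.343483090400696
lifted 0.04309839235296443 [-0.1 -0.4 -1.8]
down [ 0.58243901 -0.09130953  0.04792688] [0.72744338 0.32949869 1.16358686]
green t 8.1083
```

View pics/side1.png

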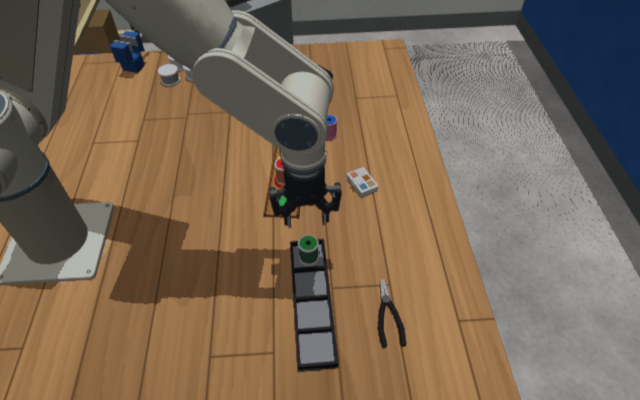

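The green spool stands upright in the leftmost bay, with its label at about (308,242). It took 8 s, so I'll carry on with the others.

```bash
python3 - <<'E'
from h import *
for n in("red","gold","blue"): do(n)
manip.move_to([.278,-.56,.253],[-3.057,-.717,0])
import pickle;d={n:manip.camera(n) for n in("scene","side")}
pickle.dump(d,open("c1.pkl","wb"))
for n,c in d.items():
    cv2.imwrite(f"pics/{n}2.png",c["image"][:,:,::-1])
    h=cv2.cvtColor(c["image"],cv2.COLOR_RGB2HSV).astype(int);H,S,V=h[...,0],h[...,1],h[...,2]
    roi=np.zeros(H.shape,bool);x0,y0,x1,y1=(200,90,310,190) if n=="scene" else (280,215,345,375);roi[y0:y1,x0:x1]=1
    for A,ce,bb,_ in blobs(roi&(S>150)&(V>120),30,2000): print(n,A,np.round(ce,1),np.round(ray(c,*ce,.064)[:2],4),H[int(ce[1])+2,int(ce[0])+3])
E
```

```text
red grip 0.04303781414764974 40.30520439147949
lifted 0.042967336034146986 [ 0.6 -0.6 -1.7]
down [ 0.5844379  -0.16312711  0.04793595] [1.1836847  0.75692613 0.2682572 ]
red t 15.0583
gold grip 0.04299623321355836 40.52271902561188
lifted 0.04313374631788512 [-0.3  0.  -1.4]
down [ 0.58618118 -0.23509425  0.04774699] [ 1.44334776  0.16571742 -0.20488043]
gold t 22.8583
blue grip 0.04309045637413261 40.89390277862549
lifted 0.04345505189971544 [-0.7  1.  -2.5]
down [ 0.58798051 -0.30711848  0.04783956] [ 0.45860488 -1.14446882  0.16682124]
blue t 31.5917
scene 65 [227.3 113.4] [ 0.5877 -0.3057] 110
scene 76 [244.6 126.6] [ 0.5856 -0.2346] 29
scene 103 [263.3 140.6] [ 0.5832 -0.163 ] 0
scene 69 [283.1 156. ] [ 0.5821 -0.0899] 66
side 128 [307.9 242.5] [ 0.584 -0.092] 68
side 179 [310.6 270.9] [ 0.5859 -0.164 ] 1
side 206 [313.4 301.8] [ 0.5878 -0.2358] 31
side 235 [316.7 335.9] [ 0.5897 -0.3076] 111
```

View pics/side2.png

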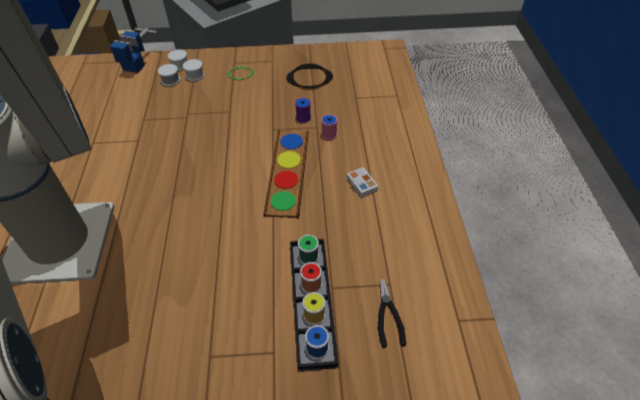

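View pics/scene2.png

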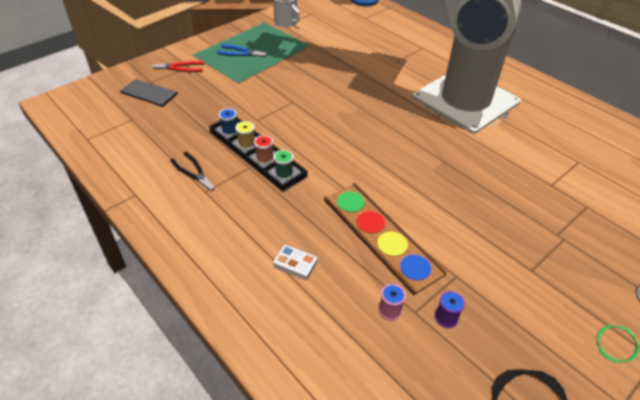

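Both views show all four spools upright and centred in their bays: in the side view green is at (308,242), red (311,271), gold (313,302) and blue (317,336). Their tops at 64 mm height agree with the bay centres to within about 2 mm. The pliers, bead box and decoys have not moved.

```bash
python3 -c "
from rig import manip
print(manip.sign_off())"
```

```text
the job is handed in; nothing more can be done
None
```

All four spools stand upright in their mirrored bays, left to right green, red, gold, blue; the pliers, bead box and look-alikes are where they were, and the job was handed in after about 32 s of robot time, with no verdict returned.

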